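Click the herb-watering timer round and start it

TASK

Set the herb-watering timer on the kitchen counter: with a fingertip flick its tabbed wheel clockwise (seen from above), click by click, until the blue tab has clicked into place at the red pointer and no further, then press the green start button right down and let it spring back. Only touch the timer: do not pick it up or shove it along the counter, and leave the things around it where they stand.

Things in the scene. Friction and masses are not known exactly. Their poses are not given: they have to be found in the camera images.
- timer: grey box, 170 (its x) x 230 (its y) x 34 mm high, about 2 kg, standing loose (a sideways push over some 8 N shoves it). Origin: centre of its underside; z up. On its top a flat white seven-tabbed wheel centred 45 mm to the -y side, a red pointer at the wheel's +x side, and a green push button 80 mm to the +y side
- wheel_center (a point): on the wheel's upright axis, half-way up the tabs, 54 mm above the counter. Disc radius 35 mm, 46 to 62 mm above the counter; seven tabs 51.4 degrees apart reach to 58 mm from the axis, each 9 mm wide, 47 to 61 mm above the counter. Gaps between tabs: 22 mm wide at the disc, over 40 mm at the tips; 12 mm of air under the tabs. A finger let down into a gap to 50 mm pushes a tab sideways
- blue_tab (a point): middle of the outer end of the one blue tab (the other six are white), 58 mm from the wheel's axis; moves with the wheel
- pointer (a point): inner tip of the red pointer, a fixed finger 60 mm high on the timer, reaching from 57.5 to 84 mm from the wheel axis in the timer's +x direction; when set, the blue tab's end lies here (blue_tab and pointer within 3 mm). With the wheel at any rest, a gap between two tabs faces straight away from the pointer
- day_wheel (a joint): wheel angle, rad, growing clockwise seen from above; 0 = blue tab at pointer. Clicks into rest every 0.8976 (one tab); starts two to four clicks short (negative; once in a while balanced half-way between two). Pushed over half-way to the next rest (2 to 3 N at a tab) it springs on into it within a second and stays; else it springs back. End stop at -4.13, so it reaches the pointer only clockwise; can be pushed past it
- start_button_top (a point): centre of the top of the green push button, 32 mm wide, 56 mm above the counter; its white housing is 48 mm wide and 46 mm high
- start_button (a joint): travel of the button in m: 0 up, 0.006 fully down at 5 N; springs back
- spice_jar: amber jar, 42 mm wide, 85 mm high, beside the timer's button end; origin at its underside
- herb_jar: green glass jar, 42 mm wide, 75 mm high, behind the pointer; origin at its underside
- spoon: wooden spoon, 200 mm long, lying in front of the timer; origin at its underside
- clay_bowl: terracotta bowl, 96 mm wide, 50 mm high; origin at its underside
- mug: blue mug, 80 mm wide, 90 mm high; origin at its underside
- tea_tin: green tin, 70 mm wide, 90 mm high; origin at its underside

How it is judged:
By the outcome, as a careful person would: the job done as asked, in the order asked, and still so for the second after the job is handed in, with the robot touching nothing.
It also fails if it takes over 67 s, if anything falls off the work surface, if the arm or the gripper's body presses on something with over 40 N, if the wrist force passes 120 N, or if a joint passes its speed limit or range.

ROBOT

A 6-joint arm with a two-finger parallel gripper is mounted at the origin on the work surface. World frame = base frame: x ahead of the robot, y to its left, z up, the work surface at z = 0. Lengths are in mm, angles in degrees, forces in N, time in s.
With the tool pointing down it reaches from about 300 to 850 mm from the base axis. Payload 4.2 kg.
Tool frame: the origin (TCP) lies on the centre line of the jaws, within the pads' length; the fingertips stand 14 mm ahead of it and the grasp point (between the pads) lies 5 mm behind it; z points along the fingers, y is the line along which they close (so a half turn about z gives the same grasp; the last joint's range is limited). The gripper opens to 91 mm and grips with 3 to 60 N. Pads are 32 mm wide; open, the fingers measure 118 mm over their backs; the gripper's body (76 mm by 178 mm) begins 60 mm behind the grasp point.
Start: joints at [-1.146, 18.312, 89.639, -0, 72.044, -1.146], TCP at [575.015, 0, 227.976] pointing down, gripper open.
Joint ranges: [-177.97, 177.97], [-48.28, 115.42], [12.27, 149.76], [-77.06, 257.06], [2.81, 150.46], [-146.56, 146.56]. Speed limits (degrees/s): [147.25, 147.25, 180, 180, 180, 180].

INTERFACE

Orientations are given as [roll, pitch, yaw] about the fixed x, y, z axes, in that order (R = Rz(yaw) Ry(pitch) Rx(roll)).
In Python, from workcell import env gives the robot as it stands.
- The arm moves only by the tool arm_command, never from a script. Its argument "motion" is a list of rows, each an object with "offset": the shift along the tool's x, y, z in m, a list of three; "spin": the turn about the tool's z in rad. In form: [{"offset": [tx, ty, tz], "spin": spin}, ...]. A call has 1 to 5 rows; each row shifts and turns the commanded pose from where the row before left it, along the tool's axes as they then stand; what a row does not reach is not made up. A row lasts 1/8 s, in which the tool goes at most 62.5 mm and 10.7 degrees, less where a joint would pass 70% of its speed; a pose out of reach is approached as far as the arm can. A call with a gripper value outside its range is refused whole. "jaw" is the finger opening in m, from 0 to 0.0912, set as the call begins (left out, the last holds). The fingers move at their own pace and stop on an object; "newtons" is the grip in N (left out, the last holds). Time passes only in rows, so rows that do not move let the fingers close. It gives the time, the measured TCP pose, the force, the opening and the grip force at its end, in the units of the state.
- env.state(): the state, without advancing time (a new reading comes with each control period).
- env.grab_frame(name): name is "scene" or "side" or "wrist"; returns (picture, depth): 384x512x3 uint8, blue, green, red; 384x512 float32, mm along the optical axis (not along the pixel's ray), 0 where there is no reading.
- env.camera_model(name): a dict with "fx", "fy", "cx", "cy" (pixels), "eye" and "rotation" of the camera in the world; the wrist camera has in their place "hand_eye" (4x4, takes a point from camera to tool coordinates, whose origin is the TCP and whose axes are the flange's). Camera axes: x right, y down, z forward; pixel columns grow to the right and rows downward; lengths in mm; the calibration is good to about 2 mm. A picture is of the moment at which its call begins: read the wrist's pose just before it. camera_model takes no time and is no camera call.
- env.job_done(): hands the job in; it is judged then, once.
Trained networks look in the newest picture that a camera, given by its name, has taken for a name from the list of things; names that differ only in an ending like _2 or _b are one class to them, and where a whole thing is asked for, a point or a joint stands for the part that bears it (a point fixed in the world has none). Each returns a list of dicts, best first, with "score" (0 to 1); they miss things now and then, are a little off and sometimes report something else, mostly with a low value. They report only what shows in the picture. A call takes as long as a camera call.
- env.boxes_of(camera, target): "bbox" ([left, top, right, bottom] in pixels, round what is visible of it).
- env.pinpoint(camera, target): "location" ([column, row] in pixels: a listed point, or the origin of a listed thing).
The state is a dict: "time_s": time; "qpos": joint angles; "qvel": joint speeds; "effort": joint torques, N m; "ee_pos": TCP position; "ee_rot": TCP orientation; "force": force on the tool from outside, world axes, zero at the start; "torque": the same for the moment, N m; "gripper_width": finger opening in mm; "gripper_force": force on a finger pad.
Only numpy, scipy, OpenCV 4.12 (cv2) and the standard library are available. Lean on these libraries where they do the work, as an engineer would, in place of code of your own. Each camera call takes 0.05 s, during which the arm holds its last target. There are 200 camera calls.

## Working session

There is one attempt and no reset: what is moved stays moved. The work goes in short steps, Python scripts to look and compute and a tool call to move; the robot and the scene stay as the last step left them, time stands still between calls to the robot, and variables do not carry over. Pictures are saved under pics/ and viewed, at most 10 in all, crops included, and the job is handed in when it is done.

Besides the shell and the picture viewer there is one more tool, called after "Call:" as name([rows], argument=value, ...), one row to a line, values as JSON. arm_command: Moves the arm, as the interface text tells. Its arguments: {"type":"object","properties":{"motion":{"type":"array"},"jaw":{"type":"number"},"newtons":{"type":"number"}},"required":["motion"]}

```bash
mkdir -p pics; ls; cat > h.py <<'E'
import numpy as np, cv2
from scipy.spatial.transform import Rotation as R
from workcell import env
def cam(name):
    m=env.camera_model(name)
    if name=="wrist":
        s=env.state(); T=np.eye(4); T[:3,:3]=R.from_euler('xyz',s['ee_rot'],degrees=True).as_matrix(); T[:3,3]=s['ee_pos']
        H=T@np.array(m['hand_eye']); return m,H[:3,:3],H[:3,3]
    return m,np.array(m['rotation']),np.array(m['eye'])
def ray(c,px,z):
    m,Rm,e=c; d=Rm@np.array([(px[0]-m['cx'])/m['fx'],(px[1]-m['cy'])/m['fy'],1.])
    return e+d*(z-e[2])/d[2]
def dep(c,px,d):
    m,Rm,e=c; return e+Rm@(np.array([(px[0]-m['cx'])/m['fx'],(px[1]-m['cy'])/m['fy'],1.])*d)
E
python3 - <<'E'
from h import *
print(env.state())
for n in ["scene","wrist"]:
    c=cam(n); p,d=env.grab_frame(n); cv2.imwrite(f"pics/{n}0.png",p)
    print(n,c[2],c[1].round(2).tolist())
    for t,z in [("wheel_center",54),("blue_tab",54),("pointer",60),("start_button_top",56),("timer",0)]:
        for r in env.pinpoint(n,t)[:2]: print(t,round(r['score'],2),np.round(r['location']),ray(c,r['location'],z).round(1))
E
```

```text
pics
{'time_s': 0.0, 'qpos': array([-1.14669398e+00,  1.83523502e+01,  8.97067847e+01, -5.40798568e-04,
        7.20427194e+01, -1.14540890e+00]), 'qvel': array([ 0.14476797, -0.02173019,  0.03315965, -0.06908415, -0.03765637,
       -0.01463239]), 'effort': array([-5.01459035e-04, -4.12465632e+01, -2.31973493e+01,  7.28826877e-02,
        4.58198413e-02, -1.41870069e-04]), 'ee_pos': array([ 5.74522662e+02, -3.79098128e-04,  2.27110577e+02]), 'ee_rot': array([-1.79898156e+02, -1.52199517e-03,  8.99988808e+01]), 'force': array([ 0.11275451, -0.3436095 , -0.65734009]), 'torque': array([-0.00222922,  0.06886847,  0.01929866]), 'gripper_force': 0.0, 'gripper_width': 91.40440053321237}
scene [ 900.95596602 -392.66750904  904.56590036] [-148.11, 0.05, 38.96]Traceback (most recent call last):
  File "<stdin>", line 7, in <module>
  File "h.py", line 12, in ray
    return e+d*(z-e[2])/d[2]
                        ~^^^
IndexError: invalid index to scalar variable.
```

```bash
sed -i "s/return m,np.array(m\['rotation'\])/return m,R.from_euler('xyz',m['rotation'],degrees=True).as_matrix()/" h.py
python3 - <<'E'
from h import *
P=[]
for n in ["scene","wrist"]:
    c=cam(n); p,d=env.grab_frame(n); P.append(p)
    print(n,c[2].round(),c[1].round(2).tolist())
    for t,z in [("wheel_center",54),("blue_tab",54),("pointer",60),("start_button_top",56),("timer",0),("spice_jar",0),("herb_jar",0),("spoon",0)]:
        for r in env.pinpoint(n,t)[:2]: print(t,round(r['score'],2),np.round(r['location']),ray(c,r['location'],z).round(1))
cv2.imwrite("pics/a.png",cv2.resize(np.vstack(P),(0,0),fx=.78,fy=.78))
E
```

```text
scene [ 901. -393.  905.] [[0.78, 0.53, -0.33], [0.63, -0.66, 0.41], [-0.0, -0.53, -0.85]]
wheel_center 0.8 [224. 201.] [523.9 -57.6  54. ]
wheel_center 0.19 [272. 244.] [711.5 -77.7  54. ]
blue_tab 0.67 [221. 188.] [490.8 -30.3  54. ]
pointer 0.82 [234. 222.] [592.2 -93.   60. ]
start_button_top 0.53 [265. 184.] [581.7  61.   56. ]
timer 0.88 [240. 207.] [552.4 -20.1   0. ]
spice_jar 0.84 [291. 182.] [619.6 147.1   0. ]
herb_jar 0.64 [270. 245.] [696.9 -62.1   0. ]
herb_jar 0.16 [229. 201.] [512.1 -27.4  -0. ]
spoon 0.65 [226. 168.] [426.5  60.7   0. ]
spoon 0.37 [292. 184.] [624.2 142.3   0. ]
wrist [575.  68. 385.] [[1.0, 0.0, -0.0], [0.0, -0.97, -0.25], [-0.0, 0.25, -0.97]]
wheel_center 0.65 [223. 226.] [535.  -59.8  54. ]
blue_tab 0.66 [186. 195.] [492.  -20.5  54. ]
pointer 0.88 [265. 244.] [586.1 -80.7  60. ]
start_button_top 0.95 [261. 133.] [581.3  51.   56. ]
start_button_top 0.22 [264. 243.] [585.2 -82.   56. ]
timer 0.62 [236. 184.] [548.6 -19.4   0. ]
spice_jar 0.85 [297.  56.] [625.8 141.2   0. ]
spoon 0.97 [142. 122.] [428.2  62.2   0. ]
```

View pics/a.png

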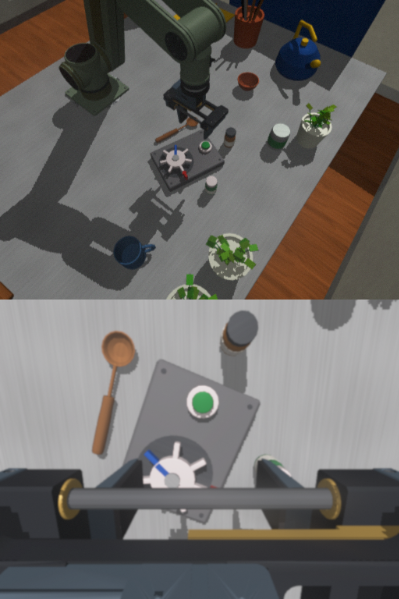

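The frames show the timer yawed about -24° and its wheel near (532,-59). The blue tab is roughly three clicks short of the pointer. Next I turn the tool to line up with the timer and look from close by.

Call:
arm_command([
  {"offset": [0, 0, 0], "spin": -0.165},
  {"offset": [0, 0, 0], "spin": -0.165},
  {"offset": [0, 0, 0], "spin": -0.165},
  {"offset": [0, 0, 0], "spin": -0.165},
  {"offset": [0, 0, 0], "spin": -0.165},
])

```text
time_s: 1.62
ee_pos: [575.0, 0.0, 228.0]
ee_rot: [180.0, 0.0, 137.6]
force: [1.2, -0.3, 0.2]
gripper_width: 91.1
gripper_force: 0.0
```

Call:
arm_command([
  {"offset": [0, 0, 0], "spin": -0.165},
  {"offset": [0, 0, 0], "spin": -0.165},
  {"offset": [-0.023, -0.036, 0.014], "spin": 0},
  {"offset": [-0.022, -0.035, 0.014], "spin": 0},
  {"offset": [0, 0, 0], "spin": 0},
])

```text
time_s: 2.25
ee_pos: [587.1, -85.3, 198.6]
ee_rot: [-179.9, -0.1, 156.0]
force: [0.1, 0.9, 0.9]
gripper_width: 91.2
gripper_force: 0.0
```

```bash
cat > look.py <<'E'
from h import *
import sys
def look(name,n="wrist"):
    c=cam(n); p,d=env.grab_frame(n); cv2.imwrite(f"pics/{name}.png",p)
    s=env.state(); print(s['ee_pos'].round(1),s['ee_rot'].round(1),s['force'].round(1),s['time_s'])
    o={}
    for t,z in [("wheel_center",62),("blue_tab",54),("pointer",60),("start_button_top",56)]:
        for r in env.pinpoint(n,t)[:1]:
            o[t]=ray(c,r['location'],z); u,v=np.round(r['location']).astype(int); print(t,round(r['score'],2),(u,v),o[t].round(1),"depth:",dep(c,(u,v),d[min(v,383),min(u,511)]).round(1))
    return o,c,p,d
if __name__=="__main__": look(sys.argv[1])
E
python3 look.py b
```

```text
[587.3 -84.  199.3] [ 1.80e+02 -1.00e-01  1.56e+02] [ 0.1  0.6 -0.5] 2.3
wheel_center 0.82 (np.int64(254), np.int64(125)) [530.4 -61.8  62. ] depth: [529.9 -62.1  67.2]
blue_tab 0.7 (np.int64(278), np.int64(75)) [496.1 -21.2  54. ] depth: [496.8 -22.3  61.1]
pointer 0.83 (np.int64(255), np.int64(180)) [581.8 -84.5  60. ] depth: [581.4 -84.   61.2]
start_button_top 0.96 (np.int64(378), np.int64(125)) [581.2  52.   56. ] depth: [581.1  52.3  55.8]
```

View pics/b.png

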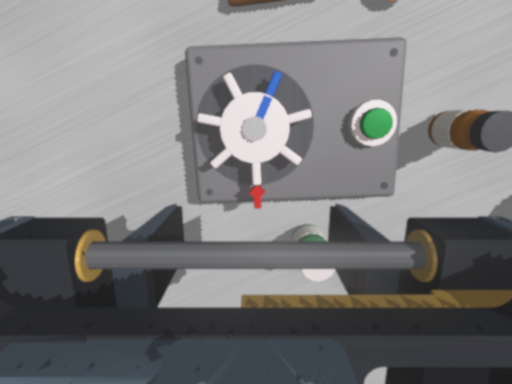

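The wheel centre is at pixel (254,127), the blue tab end at (278,75) and the pointer at (257,185). The blue tab is about 154° short, which is three clicks. Wheel to button measures 124 mm against 125 expected. Next I go above the gap on the far side from the pointer.

Call:
arm_command([
  {"offset": [0.039, -0.018, 0.02], "spin": 0},
  {"offset": [0.039, -0.018, 0.03], "spin": 0},
  {"offset": [0.038, -0.019, 0.03], "spin": 0},
  {"offset": [0, 0, 0], "spin": 0},
  {"offset": [0, 0, 0], "spin": 0},
])

```text
time_s: 3.12
ee_pos: [460.7, -86.3, 121.0]
ee_rot: [180.0, 0.2, 156.2]
force: [0.3, 0.4, -0.3]
gripper_width: 91.1
gripper_force: 0.0
```

```bash
cat > rel.py <<'E'
from h import *
C=np.array([531,-62.])
s=env.state(); r=np.radians(s['ee_rot'][2]); x=np.array([np.cos(r),np.sin(r)]); y=np.array([np.sin(r),-np.cos(r)])
p=s['ee_pos']; f=p[:2]+52.4*y-C
print(p.round(1),s['ee_rot'].round(1),s['force'].round(1),s['time_s'],"finger in tool axes",round(f@x,1),round(f@y,1))
E
python3 rel.py; python3 look.py c
```

```text
[460.7 -86.3 121. ] [180.    0.2 156.2] [ 0.3  0.4 -0.3] 3.125 finger in tool axes 54.5 1.8
[461.4 -86.5 121.3] [179.9   0.2 156.2] [ 0.3 -0.1 -0.5] 3.175
wheel_center 0.6 (np.int64(315), np.int64(267)) [527.2 -62.4  62. ] depth: [442.2 -60.2 202.9]
```

View pics/c.png

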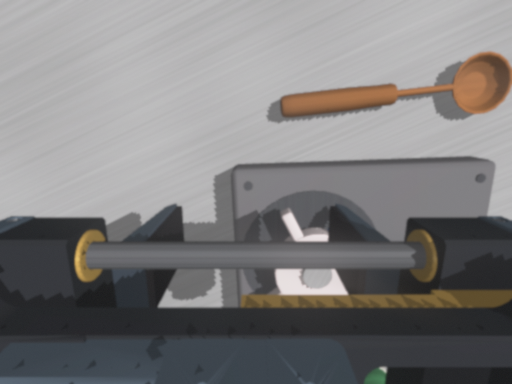

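The spoon handle, around (340,100), is well clear. The right finger is over the gap, and the tab at (292,222) lies on its left. I lower it into the gap.

Call:
arm_command([
  {"offset": [0.002, -0.002, 0.02], "spin": 0},
  {"offset": [0, 0, 0.02], "spin": 0},
  {"offset": [0, 0, 0.01], "spin": 0},
  {"offset": [0, 0, 0.008], "spin": 0},
  {"offset": [0, 0, 0], "spin": 0},
])

```text
time_s: 4.0
ee_pos: [456.6, -87.6, 61.8]
ee_rot: [-180.0, -0.0, 156.2]
force: [-0.5, 0.2, -0.3]
gripper_width: 90.9
gripper_force: 0.0
```

```bash
python3 rel.py; python3 -c "
from h import *
p,d=env.grab_frame('side'); r=env.pinpoint('side','wheel_center')[0]; print(r)
u,v=np.round(r['location']).astype(int); a=p[max(0,v-70):v+70,max(0,u-100):u+100]; cv2.imwrite('pics/d.png',cv2.resize(a,None,fx=3,fy=3))"
```

```text
[456.6 -87.6  61.8] [-180.    -0.   156.2] [-0.5  0.2 -0.3] 4.0 finger in tool axes 57.7 -1.1
{'location': [283.2, 191.0], 'score': 0.73}
```

View pics/d.png

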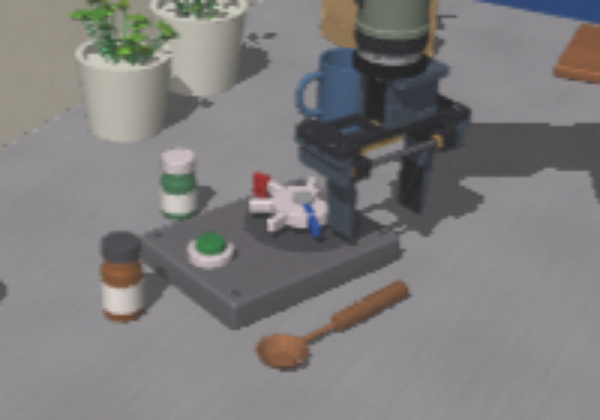

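Call:
arm_command([
  {"offset": [0.0038, 0.0044, 0], "spin": 0.075},
  {"offset": [0.0038, 0.0044, 0], "spin": 0.075},
  {"offset": [0.0038, 0.0044, 0], "spin": 0.075},
  {"offset": [0.0038, 0.0044, 0], "spin": 0.075},
  {"offset": [0.0038, 0.0044, 0], "spin": 0.075},
])

```text
time_s: 4.72
ee_pos: [452.1, -59.3, 62.5]
ee_rot: [-180.0, 0.0, 134.6]
force: [-0.4, -1.4, 0.9]
gripper_width: 90.9
gripper_force: 1.0
```

```bash
python3 rel.py
```

```text
[452.1 -59.3  62.5] [-180.     0.   134.6] [-0.4 -1.4  0.9] 4.725 finger in tool axes 57.3 -1.9
```

Call:
arm_command([
  {"offset": [0.0038, 0.0044, 0], "spin": 0.075},
  {"offset": [0.0038, 0.0044, 0], "spin": 0.075},
  {"offset": [0.0038, 0.0044, 0], "spin": 0.075},
  {"offset": [0.0038, 0.0044, 0], "spin": 0.075},
  {"offset": [0.0038, 0.0044, 0], "spin": 0.075},
])

```text
time_s: 5.35
ee_pos: [458.9, -30.7, 62.5]
ee_rot: [180.0, 0.0, 113.1]
force: [-1.0, 0.2, 0.5]
gripper_width: 90.9
gripper_force: 0.2
```

```bash
cat > side.py <<'E'
from h import *
import sys
c=cam("side"); p,d=env.grab_frame('side'); cv2.imwrite('pics/s_'+sys.argv[1]+'.png',p)
C=np.array([531,-62.])
for t,z in [("wheel_center",54),("blue_tab",54),("pointer",60)]:
    for r in env.pinpoint('side',t)[:1]:
        q=ray(c,r['location'],z); v=q[:2]-C
        print(t,round(r['score'],2),np.round(r['location']),q.round(1),"cw-to-pointer deg",round((np.degrees(np.arctan2(v[1],v[0]))+23.8)%360),round(np.hypot(*v)))
# blue mask
hsv=cv2.cvtColor(p,cv2.COLOR_BGR2HSV); m=cv2.inRange(hsv,(105,140,60),(125,255,255)); m[:, :240]=0;m[:,320:]=0;m[:165]=0;m[215:]=0
ys,xs=np.nonzero(m)
if len(xs):
    q=np.array([ray(c,(x,y),61)[:2]-C for x,y in zip(xs,ys)]); v=q.mean(0); print("blue px",len(xs),xs.mean(),ys.mean(),"deg",round((np.degrees(np.arctan2(v[1],v[0]))+23.8)%360),np.hypot(*v).round())
E
python3 rel.py; python3 side.py 1
```

```text
[458.9 -30.7  62.5] [180.    0.  113.1] [-1.   0.2  0.5] 5.35 finger in tool axes 57.1 -1.7
wheel_center 0.72 [284. 189.] [532.7 -66.6  54. ] cw-to-pointer deg 314 5
blue_tab 0.86 [281. 198.] [514.  -12.5  54. ] cw-to-pointer deg 133 52
pointer 0.71 [274. 180.] [587.3 -95.9  60. ] cw-to-pointer deg 353 66
blue px 11 280.27272727272725 197.27272727272728 deg 131 61.0
```

Call:
arm_command([
  {"offset": [0, 0, 0], "spin": 0},
  {"offset": [0, 0, 0], "spin": 0},
  {"offset": [0, 0, 0], "spin": 0},
  {"offset": [0, 0, 0], "spin": 0},
])

```text
time_s: 6.05
ee_pos: [458.9, -30.9, 61.9]
ee_rot: [180.0, 0.0, 113.2]
force: [-0.5, -0.1, 0.5]
gripper_width: 91.3
gripper_force: 0.0
```

```bash
python3 rel.py; python3 side.py 2
```

```text
[458.9 -30.9  61.9] [180.    0.  113.2] [-0.5 -0.1  0.5] 6.05 finger in tool axes 57.0 -1.7
wheel_center 0.97 [285. 193.] [518.5 -46.6  54. ] cw-to-pointer deg 153 20
blue_tab 0.58 [275. 195.] [540.4 -20.6  54. ] cw-to-pointer deg 101 42
pointer 0.79 [272. 181.] [589.9 -88.2  60. ] cw-to-pointer deg 360 65
blue px 21 275.23809523809524 193.57142857142858 deg 106 47.0
```

It clicked, and the blue tab is now about 103° short. I lift, go back along the arc and lower again.

Call:
arm_command([
  {"offset": [0, 0, -0.015], "spin": 0},
  {"offset": [0, 0, -0.015], "spin": 0},
  {"offset": [0, 0, 0], "spin": 0},
  {"offset": [-0.0086, -0.0078, 0], "spin": -0.15},
  {"offset": [-0.0086, -0.0078, 0], "spin": -0.15},
])

```text
time_s: 6.88
ee_pos: [452.4, -53.4, 91.3]
ee_rot: [-180.0, -0.0, 130.7]
force: [-0.4, 0.7, -0.6]
gripper_width: 90.9
gripper_force: 0.0
```

Call:
arm_command([
  {"offset": [-0.0086, -0.0078, 0], "spin": -0.15},
  {"offset": [-0.0086, -0.0078, 0], "spin": -0.15},
  {"offset": [-0.0086, -0.0078, 0], "spin": -0.15},
  {"offset": [0, 0, 0], "spin": 0},
  {"offset": [0, 0, 0], "spin": 0},
])

```text
time_s: 7.5
ee_pos: [456.6, -87.3, 91.5]
ee_rot: [-180.0, -0.1, 156.1]
force: [0.2, 0.1, -0.0]
gripper_width: 91.1
gripper_force: 0.0
```

```bash
python3 rel.py; python3 side.py 3
```

```text
[456.6 -87.3  91.5] [-1.800e+02 -1.000e-01  1.561e+02] [ 0.2  0.1 -0. ] 7.5 finger in tool axes 57.7 -0.9
wheel_center 0.89 [282. 189.] [539.7 -64.6  54. ] cw-to-pointer deg 7 9
blue_tab 0.82 [273. 195.] [546.3 -16.2  54. ] cw-to-pointer deg 95 48
pointer 0.88 [275. 182.] [578.  -84.7  60. ] cw-to-pointer deg 358 52
blue px 20 275.2 193.55 deg 106 47.0
```

Call:
arm_command([
  {"offset": [0, 0, 0.01], "spin": 0},
  {"offset": [0, 0, 0.01], "spin": 0},
  {"offset": [0, 0, 0.009], "spin": 0},
  {"offset": [0, 0, 0], "spin": 0},
  {"offset": [0.0038, 0.0044, 0], "spin": 0.075},
])

```text
time_s: 8.32
ee_pos: [455.6, -82.2, 62.8]
ee_rot: [180.0, 0.0, 151.7]
force: [0.7, 0.0, 0.0]
gripper_width: 91.1
gripper_force: 0.0
```

Call:
arm_command([
  {"offset": [0.0038, 0.0044, 0], "spin": 0.075},
  {"offset": [0.0038, 0.0044, 0], "spin": 0.075},
  {"offset": [0.0038, 0.0044, 0], "spin": 0.075},
  {"offset": [0.0038, 0.0044, 0], "spin": 0.075},
  {"offset": [0.0038, 0.0044, 0], "spin": 0.075},
])

```text
time_s: 8.95
ee_pos: [452.7, -53.3, 63.0]
ee_rot: [-179.9, -0.0, 130.3]
force: [-0.7, -0.9, -0.3]
gripper_width: 91.1
gripper_force: 0.8
```

Call:
arm_command([
  {"offset": [0.0038, 0.0044, 0], "spin": 0.075},
  {"offset": [0.0038, 0.0044, 0], "spin": 0.075},
  {"offset": [0.0038, 0.0044, 0], "spin": 0.075},
  {"offset": [0.0038, 0.0044, 0], "spin": 0.075},
  {"offset": [0, 0, 0], "spin": 0},
])

```text
time_s: 9.57
ee_pos: [459.7, -30.7, 63.1]
ee_rot: [180.0, 0.0, 113.3]
force: [-0.1, -0.2, 0.5]
gripper_width: 90.9
gripper_force: 0.0
```

Call:
arm_command([
  {"offset": [0, 0, 0], "spin": 0},
  {"offset": [0, 0, 0], "spin": 0},
  {"offset": [0, 0, 0], "spin": 0},
  {"offset": [0, 0, 0], "spin": 0},
  {"offset": [0, 0, 0], "spin": 0},
])

```text
time_s: 10.2
ee_pos: [459.4, -30.9, 63.0]
ee_rot: [180.0, 0.0, 113.2]
force: [0.3, 0.3, -0.3]
gripper_width: 90.9
gripper_force: 0.0
```

```bash
python3 rel.py; python3 side.py 4; python3 -c "
from h import *
p=cv2.imread('pics/s_4.png'); cv2.imwrite('pics/e.png',cv2.resize(p[120:260,190:390],None,fx=3,fy=3))"
```

```text
[459.4 -30.9  63. ] [180.    0.  113.2] [ 0.3  0.3 -0.3] 10.2 finger in tool axes 56.8 -1.1
wheel_center 0.62 [286. 190.] [525.2 -64.2  54. ] cw-to-pointer deg 225 6
pointer 0.89 [274. 181.] [584.5 -91.6  60. ] cw-to-pointer deg 355 61
blue px 27 270.55555555555554 188.77777777777777 deg 62 44.0
```

View pics/e.png

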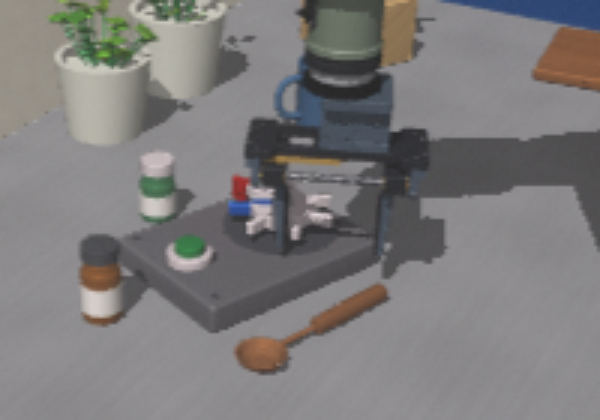

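The blue tab, at crop pixel (243,208), is now one tab short of the red pointer. One more identical click should set it.

Call:
arm_command([
  {"offset": [0, 0, -0.015], "spin": 0},
  {"offset": [0, 0, -0.015], "spin": 0},
  {"offset": [0, 0, 0], "spin": 0},
  {"offset": [-0.0086, -0.0078, 0], "spin": -0.15},
  {"offset": [-0.0086, -0.0078, 0], "spin": -0.15},
])

```text
time_s: 11.02
ee_pos: [452.9, -53.3, 92.3]
ee_rot: [-180.0, -0.0, 130.7]
force: [0.1, -0.5, 0.1]
gripper_width: 91.4
gripper_force: 0.0
```

Call:
arm_command([
  {"offset": [-0.0086, -0.0078, 0], "spin": -0.15},
  {"offset": [-0.0086, -0.0078, 0], "spin": -0.15},
  {"offset": [-0.0086, -0.0078, 0], "spin": -0.15},
  {"offset": [0, 0, 0], "spin": 0},
  {"offset": [0, 0, 0], "spin": 0},
])

```text
time_s: 11.65
ee_pos: [457.2, -87.2, 92.5]
ee_rot: [-180.0, -0.1, 156.0]
force: [-0.1, -0.1, 0.1]
gripper_width: 90.9
gripper_force: 0.0
```

Call:
arm_command([
  {"offset": [0, 0, 0.01], "spin": 0},
  {"offset": [0, 0, 0.01], "spin": 0},
  {"offset": [0, 0, 0.009], "spin": 0},
  {"offset": [0, 0, 0], "spin": 0},
  {"offset": [0.0038, 0.0044, 0], "spin": 0.075},
])

```text
time_s: 12.28
ee_pos: [456.1, -82.1, 63.9]
ee_rot: [180.0, 0.0, 151.7]
force: [-0.4, -0.3, 1.1]
gripper_width: 91.2
gripper_force: 0.0
```

Call:
arm_command([
  {"offset": [0.0038, 0.0044, 0], "spin": 0.075},
  {"offset": [0.0038, 0.0044, 0], "spin": 0.075},
  {"offset": [0.0038, 0.0044, 0], "spin": 0.075},
  {"offset": [0.0038, 0.0044, 0], "spin": 0.075},
  {"offset": [0.0038, 0.0044, 0], "spin": 0.075},
])

```text
time_s: 12.9
ee_pos: [453.3, -53.3, 64.0]
ee_rot: [-179.9, -0.0, 130.2]
force: [-0.7, -1.3, -0.3]
gripper_width: 91.0
gripper_force: 0.8
```

Call:
arm_command([
  {"offset": [0.0038, 0.0044, 0], "spin": 0.075},
  {"offset": [0.0038, 0.0044, 0], "spin": 0.075},
  {"offset": [0.0038, 0.0044, 0], "spin": 0.075},
  {"offset": [0.0038, 0.0044, 0], "spin": 0.075},
  {"offset": [0, 0, 0], "spin": 0},
])

```text
time_s: 13.52
ee_pos: [460.3, -30.6, 64.1]
ee_rot: [180.0, 0.0, 113.3]
force: [0.2, -0.8, 0.8]
gripper_width: 91.3
gripper_force: 0.0
```

Call:
arm_command([
  {"offset": [0, 0, 0], "spin": 0},
  {"offset": [0, 0, 0], "spin": 0},
  {"offset": [0, 0, 0], "spin": 0},
  {"offset": [0, 0, 0], "spin": 0},
  {"offset": [0, 0, 0], "spin": 0},
])

```text
time_s: 14.15
ee_pos: [459.9, -30.9, 64.0]
ee_rot: [180.0, 0.0, 113.2]
force: [-0.6, 0.0, 0.5]
gripper_width: 91.2
gripper_force: 0.0
```

```bash
python3 rel.py; python3 side.py 5
```

```text
[459.9 -30.9  64. ] [180.    0.  113.2] [-0.6  0.   0.5] 14.15 finger in tool axes 56.6 -0.6
wheel_center 0.97 [286. 192.] [516.5 -51.7  54. ] cw-to-pointer deg 169 18
blue_tab 0.62 [277. 181.] [ 580.1 -102.8   54. ] cw-to-pointer deg 344 64
pointer 0.69 [274. 182.] [577.3 -82.7  60. ] cw-to-pointer deg 360 51
blue px 13 275.3076923076923 183.30769230769232 deg 4 42.0
```

The blue tab now reads about 4° from the pointer. I lift, close the jaws and check from above.

Call:
arm_command([
  {"offset": [0, 0, -0.03], "spin": 0},
  {"offset": [0, 0, -0.03], "spin": 0},
  {"offset": [0, 0, -0.04], "spin": 0},
  {"offset": [-0.02, 0.03, -0.035], "spin": 0},
  {"offset": [-0.02, 0.03, 0], "spin": 0},
], jaw=0.0912)

```text
time_s: 14.98
ee_pos: [533.4, -44.2, 202.5]
ee_rot: [179.6, 0.2, 113.2]
force: [0.7, 0.8, -0.7]
gripper_width: 91.1
gripper_force: 0.0
```

Call:
arm_command([
  {"offset": [-0.02, 0.03, 0], "spin": 0},
  {"offset": [-0.02, 0.02, 0], "spin": 0},
  {"offset": [0, 0, 0], "spin": 0},
  {"offset": [0, 0, 0], "spin": 0},
], jaw=0, newtons=5)

```text
time_s: 15.48
ee_pos: [591.5, -60.7, 198.6]
ee_rot: [-179.9, -0.1, 113.2]
force: [-0.8, 0.6, -0.5]
gripper_width: 54.0
gripper_force: 0.0
```

```bash
python3 look.py f
```

```text
[591.4 -60.6 198.9] [-179.9   -0.   113.2] [ 1.   0.6 -0.4] 15.525
wheel_center 0.66 (np.int64(203), np.int64(163)) [533.  -60.7  62. ] depth: [532.9 -59.9  65.8]
blue_tab 0.81 (np.int64(244), np.int64(204)) [588.3 -86.4  54. ] depth: [588.  -85.   60.4]
pointer 0.76 (np.int64(241), np.int64(199)) [582.5 -81.2  60. ] depth: [582.9 -81.   60.7]
start_button_top 0.71 (np.int64(292), np.int64(76)) [581.6  52.3  56. ] depth: [581.3  51.9  55.5]
```

View pics/f.png

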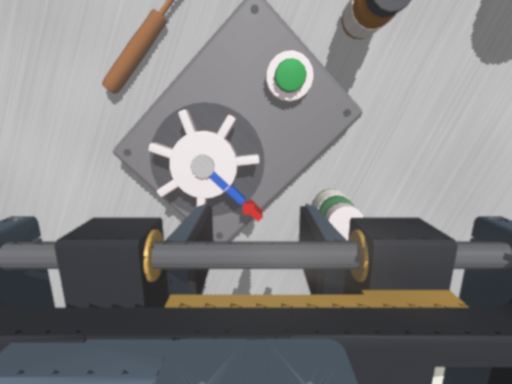

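The blue tab end (244,204) is at the red pointer tip (245,206), so the wheel is set. The button, at (292,76), has not moved. I go above it.

Call:
arm_command([
  {"offset": [0.036, 0.012, 0], "spin": 0},
  {"offset": [0.036, 0.012, 0], "spin": 0},
  {"offset": [0.0355, 0.0113, 0.02], "spin": 0},
  {"offset": [0, 0, 0.045], "spin": 0},
  {"offset": [0, 0, 0.035], "spin": 0},
], jaw=0)

```text
time_s: 16.35
ee_pos: [581.9, 52.5, 98.0]
ee_rot: [-180.0, 0.0, 113.3]
force: [0.1, -0.8, -0.4]
gripper_width: 0.7
gripper_force: 0.0
```

Call:
arm_command([
  {"offset": [0, 0, 0], "spin": 0},
  {"offset": [0, 0, 0], "spin": 0},
  {"offset": [0, 0, 0], "spin": 0},
  {"offset": [0, 0, 0], "spin": 0},
])

```text
time_s: 16.85
ee_pos: [583.4, 51.6, 100.3]
ee_rot: [179.9, 0.0, 113.2]
force: [0.2, -0.3, 0.4]
gripper_width: 0.3
gripper_force: 0.0
```

Call:
arm_command([
  {"offset": [0, 0, 0.012], "spin": 0},
  {"offset": [0, 0, 0.012], "spin": 0},
  {"offset": [0, 0, 0.004], "spin": 0},
  {"offset": [0, 0, 0], "spin": 0},
  {"offset": [0, 0, 0], "spin": 0},
])

```text
time_s: 17.48
ee_pos: [583.0, 51.8, 71.1]
ee_rot: [180.0, 0.0, 113.2]
force: [-0.5, 0.4, 0.7]
gripper_width: 0.7
gripper_force: 0.0
```

Call:
arm_command([
  {"offset": [0, 0, 0.002], "spin": 0},
  {"offset": [0, 0, 0.002], "spin": 0},
  {"offset": [0, 0, 0.002], "spin": 0},
  {"offset": [0, 0, 0.001], "spin": 0},
  {"offset": [0, 0, 0], "spin": 0},
])

```text
time_s: 18.1
ee_pos: [583.2, 51.8, 64.4]
ee_rot: [179.9, 0.0, 113.2]
force: [1.4, 0.5, 5.1]
gripper_width: 0.4
gripper_force: 2.4
```

Call:
arm_command([
  {"offset": [0, 0, 0.001], "spin": 0},
  {"offset": [0, 0, 0.001], "spin": 0},
  {"offset": [0, 0, 0], "spin": 0},
])

```text
time_s: 18.48
ee_pos: [583.3, 51.8, 64.1]
ee_rot: [179.9, 0.0, 113.2]
force: [-2.4, -0.7, 15.0]
gripper_width: 0.5
gripper_force: 7.6
```

The force rose to 15 N with hardly any further travel, so the button is fully down. I release it and retreat.

Call:
arm_command([
  {"offset": [0, 0, -0.01], "spin": 0},
  {"offset": [0, 0, -0.02], "spin": 0},
  {"offset": [0, 0, -0.04], "spin": 0},
  {"offset": [-0.02, 0, -0.04], "spin": 0},
  {"offset": [-0.04, 0, -0.02], "spin": 0},
])

```text
time_s: 19.1
ee_pos: [606.3, -3.0, 193.8]
ee_rot: [179.9, 0.0, 113.3]
force: [0.3, -0.9, 0.2]
gripper_width: 0.5
gripper_force: 0.0
```

Call:
arm_command([
  {"offset": [-0.047, -0.03, 0], "spin": 0},
  {"offset": [0, 0, 0], "spin": 0},
  {"offset": [0, 0, 0], "spin": 0},
  {"offset": [0, 0, 0], "spin": 0},
])

```text
time_s: 19.6
ee_pos: [597.0, -57.3, 191.5]
ee_rot: [-180.0, -0.1, 113.3]
force: [-0.5, 1.0, 0.1]
gripper_width: 0.7
gripper_force: 0.0
```

```bash
python3 look.py g
```

```text
[597.1 -57.3 191.6] [-180.    -0.   113.3] [-0.7  0.3  0. ] 19.65
wheel_center 0.61 (np.int64(198), np.int64(161)) [534.1 -55.8  62. ] depth: [534.1 -55.1  65.8]
blue_tab 0.78 (np.int64(239), np.int64(207)) [590.1 -86.5  54. ] depth: [589.5 -84.4  60.9]
pointer 0.63 (np.int64(234), np.int64(203)) [583.  -82.9  60. ] depth: [583.2 -82.9  59.4]
start_button_top 0.79 (np.int64(283), np.int64(74)) [577.6  52.5  56. ] depth: [577.7  52.2  56.9]
```

View pics/g.png

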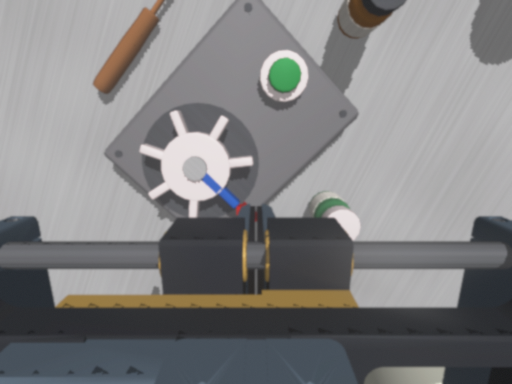

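The blue tab is still at the pointer, near (240,208). The button is back up, with its top at about 56 mm, and nothing around the timer has moved. I hand the job in.

```bash
python3 -c "
from workcell import env
print(env.job_done())"
```

```text
the job is handed in; nothing more can be done
None
```

I clicked the wheel clockwise three times until the blue tab sat at the red pointer, pressed the start button fully down and let it spring back, and handed the job in at about 20 s of the 67 s allowed.

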